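# Sweep the loose brass fittings off the leatherworker's slab

### The arm

A 7-joint arm with a two-finger parallel gripper is mounted at the origin on the work surface. World frame = base frame: x ahead of the robot, y to its left, z up, the work surface at z = 0. Lengths are in m, angles in degrees, forces in N, time in s.
With the tool pointing down it reaches from about 0.35 to 0.775 m from the base axis. Payload 3.1 kg.
Tool frame: the origin (TCP) lies on the centre line of the jaws, within the pads' length; the fingertips stand 17 mm ahead of it and the grasp point (between the pads) lies 2 mm behind it (robot.tip_reach is the distance from the TCP to the fingertips, in m); z points along the fingers, y is the direction in which the jaws open and shut (so a half turn about z gives the same grasp; the last joint's range is limited). The gripper opens to 85 mm and grips with 20 to 120 N. Pads are 22 mm wide; open, the fingers measure 114 mm over their backs; the gripper's body (76 mm by 85 mm) begins 54 mm behind the grasp point. The pads swing forward as they close: fully open they stand 13 mm farther back than shut.
Start: joints at [-70.743, 17.813, 0.802, 86.603, -0.252, 75.585, -1.558], TCP at [0.203, 0.511, 0.248] pointing down, gripper open.
Joint ranges: [-154.91, 154.91], [-16.99, 109.72], [-72.82, 74.43], [7.12, 147.25], [-82.49, 262.49], [11.32, 116.49], [-174.64, 174.64]. Speed limits (degrees/s): [159.86, 159.86, 180, 180, 180, 180, 180].

### API

Orientations are given as [roll, pitch, yaw] about the fixed x, y, z axes, in that order (R = Rz(yaw) Ry(pitch) Rx(roll)).
In Python, from station import robot, fingers, vision, workorder, recognise gives the robot as it stands. Calls block until the motion is done:
- robot.move_to(position, orientation): joint-space move of the TCP to a pose.
- robot.line_to(position, orientation=None, velocity=0.15, f_stop=None): straight line of the TCP; orientation=None keeps the orientation; velocity is the mean speed in m/s. With f_stop (N) it stops when the force on the tool has changed by that much, and returns True; else False.
- robot.move_j(angles): joint-space move.
- fingers.gripper_to(opening, force=None): opening from 0.0 (shut) to 1.0 (fully open); force is the grip in N (None keeps the last); returns when the fingers have stopped.
- robot.pause(seconds).
- robot.inverse_kinematics(position, orientation): joint angles nearest the present ones, or None.
- vision.grab_frame(name): name is "side" or "top"; returns the picture (400x640x3 uint8, red, green, blue); there is no depth.
- vision.calibration(name): a dict with "mtx" (3x3 intrinsics, pixels), "k1" (the pictures are not rectified: a ray, as slopes to the right and down, at radius r is drawn at 1 + k1 r^2 times it, then the intrinsics apply), "extrinsics" (4x4, takes a point from world to camera coordinates). Camera axes: x right, y up, looking along -z (the intrinsics and any distortion apply to the point x, -y, -z); pixel columns grow to the right and rows downward; lengths in m; the calibration is good to about 2 mm. A picture is of the moment at which its call begins. calibration takes no time and is no camera call.
A pose or a line that the arm cannot do raises robot.PlanningError and nothing moves.
- workorder.close_job(): hands the job in, once; it reports no verdict.
Trained networks look in the newest picture that a camera, given by its name, has taken for a name from the list of things; names that differ only in an ending like _2 or _b are one class to them, and where a whole thing is asked for, a point or a joint stands for the part that bears it (a point fixed in the world has none). Each returns a list of dicts, best first, with "p" (0 to 1); they miss things now and then, are a little off and sometimes report something else, mostly with a low value. They report only what shows in the picture. A call takes as long as a camera call.
- recognise(label, camera): "rect" ([centre column, centre row, width, height] in pixels, round what is visible of it).
Readings, each from a call of its own:
- robot.current_time_s(): time.
- robot.current_joint_positions(): joint angles.
- robot.current_dq(): joint speeds.
- robot.current_joint_torque(): joint torques, N m.
- robot.current_tool_pos(): TCP position.
- robot.current_eef_rot(): TCP orientation.
- robot.current_contact_force(): force on the tool from outside, world axes, zero at the start.
- robot.current_torque(): the same for the moment, N m.
- robot.current_finger_gap(): opening from 0.0 (shut) to 1.0 (fully open).
Only numpy, scipy, OpenCV 4.12 (cv2) and the standard library are available. Lean on these libraries where they do the work, as an engineer would, in place of code of your own. Each camera call takes 0.05 s, during which the arm holds its last target. There are 200 camera calls.

### The job

Clear the stone slab for work: sweep the four loose brass fittings (two round rings, a rectangular loop and a D-ring) along the stone with your fingertips and over its edge into the steel tray that stands against one side. Only push them gently, never pinch, lift or press hard on them, and leave the jar and the tin on the slab, and the tray, where they stand.

Things in the scene. Friction and masses are not known exactly. Their poses are not given: they have to be found in the camera images.
- slab: Fixed white marble slab lying flat on the bench, 320 (its x) x 280 (its y) x 30 mm high, edges rounded by 3 mm. Origin at the centre of its underside on the bench (height 0), so its upper face is 30 mm above the bench. x points roughly away from the robot, y roughly to the robot's left, turned up to 0.3 rad. The tray stands against either its +y or its -y side; the opposite side has the spool rack.
- tray: Loose open pressed-steel parts tray, 260 (its x) x 150 (its y) x 24 mm high, walls and floor 3 mm, 0.7 kg. It stands on the bench with one long side against the slab (gap 2 mm), its axes parallel to the slab's, its rim 6 mm lower than the slab's upper face, so what is pushed over the slab's edge there drops in. Origin at the centre of its underside.
- ring_a: Round brass ring, 46 mm outside and 32 mm inside diameter, about 40 g, loose on the slab. Lies flat, bent from 7 mm round solid brass bar, so 7 mm high. z up as it lies at the start. Origin on the ring's axis, at its underside.
- ring_b: A second ring, the same as ring_a. Lies flat, bent from 7 mm round solid brass bar, so 7 mm high. z up as it lies at the start. Origin on the ring's axis, at its underside.
- loop: Rectangular brass strap loop, outside 32 (its x) x 50 mm (its y), about 44 g, loose on the slab, turned anyhow. Lies flat, bent from 7 mm round solid brass bar, so 7 mm high. z up as it lies at the start. Origin at its centre, at its underside.
- dee: Brass D-ring, outside 37 (its x) x 46 mm (its y), about 38 g, loose on the slab, turned anyhow; its straight bar lies at -x (outer face at x = -16 mm), its bow at +x (outermost at x = 20.5 mm). Lies flat, bent from 7 mm round solid brass bar, so 7 mm high. z up as it lies at the start. Origin near its middle, at its underside.
- jar: Bystander: small amber glass jar of edge dye with a black cap, 48 mm diameter, 60 mm high, loose, standing on the slab near its +x or its -x edge, to be left alone. Origin at the centre of its underside.
- tin: Bystander: flat round dark steel polish tin, 58 mm diameter, 22 mm high, loose, standing on the slab near the x edge opposite the jar, to be left alone. Origin at the centre of its underside.
- spool_rack: Bystander: fixed wooden rack on the bench beside the slab, on the side away from the tray, with three thread spools on pegs; 200 (its x) x 60 (its y) mm, pegs 78 mm above the bench, its nearest side 47 mm from the slab. Origin at the centre of its underside.

How it is judged:
By the outcome, as a careful person would: the job done as asked, in the order asked, and still so for the second after the job is handed in, with the robot touching nothing.
It also fails if it takes over 61 s, if anything falls off the work surface, if the arm or the gripper's body presses on something with over 40 N, if the wrist force passes 120 N, or if a joint passes its speed limit or range.

## Working session

There is one attempt and no reset: what is moved stays moved. The work goes in short steps, each a Python script; the robot and the scene stay as the last script left them, time stands still between calls to the robot, and variables do not carry over. Pictures are saved under pics/ and viewed, on a budget of 10 in all, crops included, one or two more only if the job needs it, and the job is handed in when it is done.

```bash
mkdir -p pics; ls; cat > h.py <<'E'
import numpy as np, cv2
from station import robot, fingers, vision, workorder, recognise
def ray(cam,u,v,z):
    c=vision.calibration(cam);K=np.array(c["mtx"]);E=np.array(c["extrinsics"]);k=c["k1"]
    d=np.linalg.inv(K)@[u,v,1];d=d[:2]
    s=d.copy()
    for _ in range(30): s=d/(1+k*(s@s))
    R=E[:3,:3];o=-R.T@E[:3,3];w=R.T@np.array([s[0],-s[1],-1])
    return o+w*(z-o[2])/w[2]
def proj(cam,p):
    c=vision.calibration(cam);K=np.array(c["mtx"]);E=np.array(c["extrinsics"]);k=c["k1"]
    q=E[:3,:3]@np.array(p)+E[:3,3];s=np.array([q[0],-q[1]])/-q[2];s=s*(1+k*(s@s))
    return (K@[s[0],s[1],1])[:2]
def snap(cam,name):
    im=vision.grab_frame(cam);cv2.imwrite(f"pics/{name}.png",cv2.cvtColor(im,cv2.COLOR_RGB2BGR));return im
E
python3 - <<'E'
from h import *
np.set_printoptions(precision=3,suppress=True)
for c in("top","side"):
    snap(c,c+"0");
    E=np.array(vision.calibration(c)["extrinsics"]);print(c,"cam at",-E[:3,:3].T@E[:3,3])
    for n,z in(("slab",.03),("tray",.02),("ring_a",.0035),("loop",.0035),("dee",.0035),("jar",.03),("tin",.02),("spool_rack",.04)):
        for d in recognise(n,c)[:3]:
            r=d["rect"];zz=z+(0.03 if n in("ring_a","loop","dee","jar","tin") else 0)
            print(n,round(d["p"],2),np.round(r,1),ray(c,r[0],r[1],zz))
print(robot.current_time_s(),robot.tip_reach,robot.current_eef_rot())
E
```

```text
pics
top cam at [0.513 0.03  0.808]
slab 0.72 [368.4 203.7 168.5 185.6] [ 0.579 -0.048  0.03 ]
tray 0.73 [485.6 198.4  95.3 138.7] [ 0.59  -0.268  0.02 ]
ring_a 0.63 [331.  225.9  22.7  25.3] [0.538 0.021 0.033]
ring_a 0.59 [333.4 176.6  22.4  23.9] [0.63  0.017 0.033]
loop 0.48 [401.5 221.6  16.7  29.9] [ 0.546 -0.108  0.033]
loop 0.31 [364.1 134.   29.1  32. ] [ 0.71  -0.041  0.033]
dee 0.57 [405.5 178.8  23.2  22.7] [ 0.625 -0.117  0.033]
jar 0.75 [365.  134.8  26.7  30.2] [ 0.702 -0.04   0.06 ]
jar 0.73 [402.  220.3  18.7  29.8] [ 0.547 -0.105  0.06 ]
tin 0.9 [387.2 265.7  37.3  35.6] [ 0.466 -0.079  0.05 ]
spool_rack 0.62 [255.8 216.5  40.8 111.3] [0.555 0.159 0.04 ]
side cam at [ 0.434 -0.605  0.48 ]
slab 0.86 [350.6 246.2 212.4 134.9] [ 0.59  -0.109  0.03 ]
tray 0.76 [389.9 332.9 210.9 134.3] [ 0.6   -0.285  0.02 ]
ring_a 0.7 [354.4 204.3  15.1  13.7] [0.629 0.009 0.034]
ring_a 0.51 [309.8 205.7  21.5  19.7] [0.54  0.021 0.034]
loop 0.79 [328.2 246.6  33.7  15.6] [ 0.55  -0.106  0.033]
loop 0.5 [399.6 205.1  25.   29.3] [ 0.718 -0.011  0.034]
loop 0.31 [374.1 244.2  22.9  21.7] [ 0.63  -0.115  0.033]
dee 0.75 [373.5 242.5  25.7  17.6] [ 0.631 -0.111  0.033]
jar 0.97 [401.1 204.1  26.7  37.4] [ 0.705 -0.044  0.06 ]
tin 0.6 [280.3 240.9  30.8  27.1] [ 0.469 -0.095  0.05 ]
spool_rack 0.94 [308.2 172.1  84.5  40.2] [0.558 0.142 0.04 ]
0.9 0.017 [179.999   0.002 158.359]
```

```bash
python3 -c "
import cv2
a=cv2.imread('pics/top0.png')[90:310,220:560];cv2.imwrite('pics/v1.png',cv2.resize(a,None,fx=2.35,fy=2.35,interpolation=cv2.INTER_CUBIC))"
```

```text
(no output)
```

View pics/v1.png

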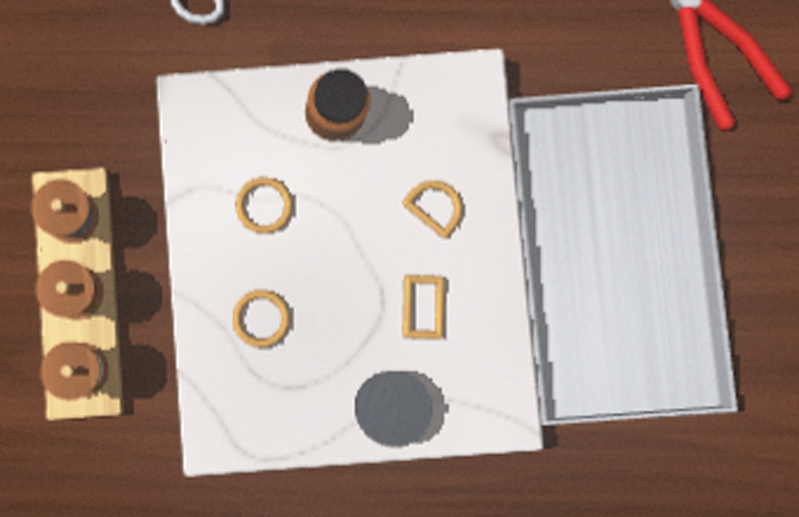

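The top view shows the tray on the slab's −y (right) side. The front pieces are the dee (crop 435,207) and the loop (425,307), with a ring behind each. The jar is at the far edge and the tin at the near edge, both clear of the push lanes. Next I fit the slab frame, then touch the stone to calibrate tip height.

```bash
cat >> h.py <<'E'
C=[np.array(ray("top",220+u/2.35,90+v/2.35,.029)[:2]) for u,v in((157,77),(503,50),(541,449),(185,475))]
TL,TR,BR,BL=C
ex=(TL-BL)+(TR-BR);ex/=np.linalg.norm(ex);ey=np.array([-ex[1],ex[0]]);ctr=sum(C)/4
yaw_s=np.degrees(np.arctan2(ex[1],ex[0]))
W=lambda x,y:ctr+ex*x+ey*y
S=lambda p:np.array([(np.array(p[:2])-ctr)@ex,(np.array(p[:2])-ctr)@ey])
OBJ=dict(ring1=(.5385,.021),ring2=(.6295,.014),loop=(.548,-.107),dee=(.628,-.114),jar=(.7035,-.042),tin=(.4675,-.085))
E
python3 - <<'E'
from h import *
np.set_printoptions(precision=3,suppress=True)
print("sizes",[np.linalg.norm(C[i]-C[(i+1)%4]).round(3) for i in range(4)],"ctr",ctr,"yaw",yaw_s)
for k,p in OBJ.items(): print(k,S(p))
for y in(yaw_s+90,yaw_s-90): print(y,robot.inverse_kinematics([*W(S(OBJ['loop'])[0],0),.1],[180,0,y]))
for y in(0,-.15): print(robot.inverse_kinematics([*W(.06,y),.05],[180,0,yaw_s+90]) is not None)
E
```

```text
sizes [np.float64(0.279), np.float64(0.317), np.float64(0.277), np.float64(0.317)] ctr [ 0.586 -0.046] yaw 4.245151080310058
ring1 [-0.042  0.07 ]
ring2 [0.048 0.057]
loop [-0.042 -0.058]
dee [ 0.037 -0.071]
jar [ 0.118 -0.005]
tin [-0.121 -0.03 ]
94.24515108031005 [-26.25   29.073  40.662 100.134 -21.703  58.893  26.513]
-85.75484891968995 [ -39.912   38.931   64.492  100.573  -38.419   65.874 -139.229]
True
True
```

```bash
python3 - <<'E'
from h import *
np.set_printoptions(precision=3,suppress=True)
O=[180,0,yaw_s+90]
fingers.gripper_to(0.25)
robot.move_to([*W(-.042,-.003),.13],O)
p=[*W(-.042,-.003)]
robot.line_to([*p,.065],velocity=.15)
print(robot.line_to([*p,.036],velocity=.015,f_stop=2.5),robot.current_tool_pos(),robot.current_contact_force())
z=robot.current_tool_pos()[2]
robot.line_to([*p,z+.003],velocity=.05)
print(robot.current_tool_pos(),robot.current_contact_force(),robot.current_finger_gap(),robot.current_time_s())
snap("side","s1");snap("top","t1")
import cv2
a=cv2.imread('pics/side_' if 0 else 'pics/s1.png')[110:400,200:530];b=cv2.imread('pics/t1.png')[90:310,220:560]
cv2.imwrite('pics/v2.png',cv2.resize(a,None,fx=2,fy=2))
E
```

```text
True [ 0.544 -0.052  0.047] [-0.663  0.307  5.249]
[ 0.544 -0.052  0.05 ] [-0.25  -0.503  0.282] 0.25335830489682826 5.9167
```

View pics/v2.png

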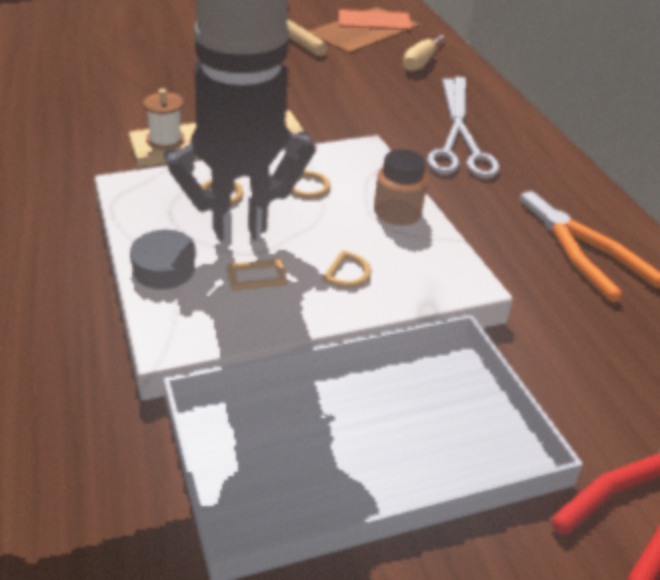

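The side view shows the fork at (240,215), standing just behind the loop (257,273) and centred on it. The dee is at (348,270), and the tin and jar are clear. The stone was felt at TCP z = 0.047, so I'll push at 0.0485.

```bash
cat >> h.py <<'E'
O=[180,0,yaw_s+90];Z=.0485
def push(x,y0,y1,v=.08):
    if S(robot.current_tool_pos())@[0,1]<y0-.03 or abs(S(robot.current_tool_pos())[0]-x)>.01:
        p=robot.current_tool_pos()
        robot.line_to([p[0],p[1],.105],velocity=.25)
        robot.line_to([*W(x,y0),.105],velocity=.3)
    robot.line_to([*W(x,y0),Z],velocity=.12)
    r=robot.line_to([*W(x,y1),Z],velocity=v,f_stop=12)
    print("stopped" if r else "ok",S(robot.current_tool_pos()).round(3),robot.current_tool_pos()[2],robot.current_contact_force(),robot.current_time_s())
    if not r: robot.line_to([*W(x,y1+.02),Z+.015],velocity=.15)
    return r
E
python3 - <<'E'
from h import *
np.set_printoptions(precision=3,suppress=True)
push(-.042,-.003,-.144)
p=robot.current_tool_pos();robot.line_to([p[0],p[1],.105],velocity=.25)
robot.line_to([*W(.037,.0),.105],velocity=.3)
snap("top","t2");snap("side","s2")
for n in("ring_a","loop","dee"):
  for c in("top","side"):
    for d in recognise(n,c)[:2]: print(n,c,round(d["p"],2),S(ray(c,*d["rect"][:2],.033)))
a=cv2.imread('pics/s2.png')[110:400,200:530];b=cv2.imread('pics/t2.png')[90:310,220:560]
cv2.imwrite('pics/v3.png',cv2.resize(np.hstack([a[:220],b]),None,fx=1.19,fy=1.19))
E
```

```text
ok [-0.042 -0.143] 0.0484596914186837 [ 0.348 -0.989 -0.237] 8.1833
ring_a top 0.61 [0.047 0.068]
ring_a side 0.68 [-0.041  0.072]
ring_a side 0.45 [0.042 0.054]
loop top 0.77 [-0.041 -0.152]
loop side 0.77 [-0.046 -0.169]
dee side 0.37 [0.137 0.03 ]
```

View pics/v3.png

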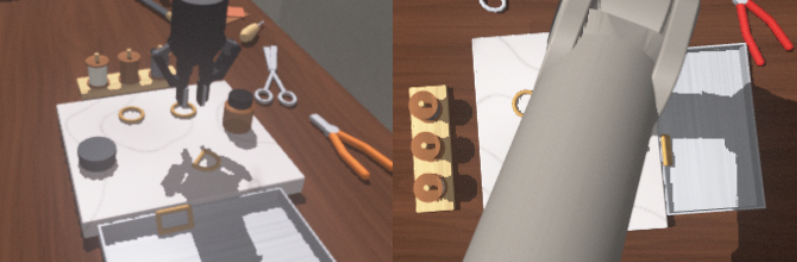

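The loop (left panel, 175,220) is in the tray but stands on edge, leaning on the near wall. Nothing else has moved. I'll push the dee further past the edge, then tip the loop over with another pass.

```bash
python3 - <<'E'
from h import *
np.set_printoptions(precision=3,suppress=True)
print(S(ray("top",220+405/2.35,90+203/2.35,.033)),S(ray("top",220+435/2.35,90+207/2.35,.033)))
push(.037,.0,-.172)
p=robot.current_tool_pos();robot.line_to([p[0],p[1],.105],velocity=.25)
push(-.042,-.115,-.18)
p=robot.current_tool_pos();robot.line_to([p[0],p[1],.105],velocity=.25)
robot.line_to([*W(.047,.112),.105],velocity=.3)
snap("side","s3")
a=cv2.imread('pics/s3.png')[110:400,200:530]
cv2.imwrite('pics/v4.png',cv2.resize(a,None,fx=2,fy=2))
for d in recognise("ring_a","side")[:2]: print(round(d["p"],2),S(ray("side",*d["rect"][:2],.033)))
print(robot.current_time_s())
E
```

```text
[ 0.041 -0.05 ] [ 0.036 -0.073]
ok [ 0.037 -0.171] 0.04846242650817635 [-0.123 -0.108  0.24 ] 12.7667
ok [-0.042 -0.179] 0.04831307452721337 [ 0.252 -0.822  0.5  ] 15.6917
0.73 [0.043 0.053]
0.63 [-0.043  0.071]
17.525
```

View pics/v4.png

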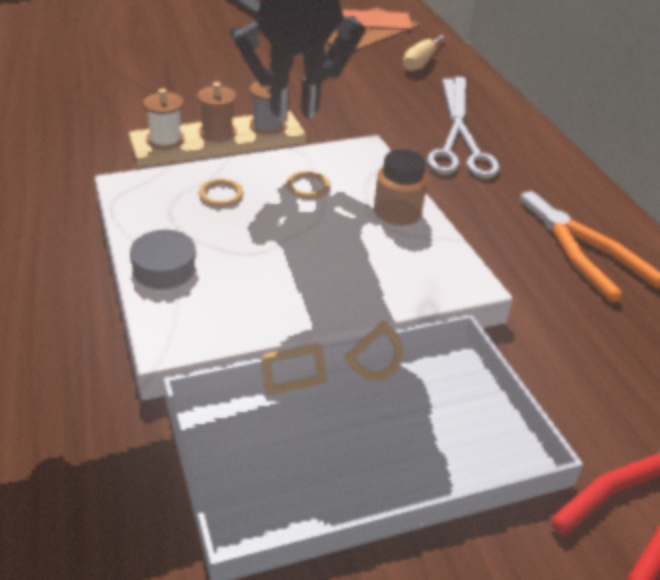

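Loop and dee are both in the tray, leaning on its near wall at (295,368) and (376,355). The rings are still on the slab. I'll steer the rings slightly outward as I push them so they drop beside those two.

```bash
cat >> h.py <<'E'
def path(pts,v=.08):
    p=robot.current_tool_pos()
    robot.line_to([p[0],p[1],.105],velocity=.25)
    robot.line_to([*W(*pts[0]),.105],velocity=.3)
    robot.line_to([*W(*pts[0]),Z],velocity=.12)
    for q in pts[1:]:
        r=robot.line_to([*W(*q),Z],velocity=v,f_stop=12)
        print(r,S(robot.current_tool_pos()).round(3),robot.current_contact_force(),robot.current_time_s())
        if r: break
    p=robot.current_tool_pos();robot.line_to([p[0],p[1],.105],velocity=.25)
E
python3 - <<'E'
from h import *
np.set_printoptions(precision=3,suppress=True)
path([(.046,.105),(.046,.015),(.083,-.13),(.083,-.165)])
path([(-.043,.118),(-.043,-.045),(-.072,-.13),(-.072,-.165)])
robot.line_to([*W(0,.06),.16],velocity=.3)
print(robot.current_time_s())
snap("side","s4")
a=cv2.imread('pics/s4.png')[110:400,200:530]
cv2.imwrite('pics/v5.png',cv2.resize(a,None,fx=2,fy=2))
E
```

```text
False [0.046 0.016] [0.018 0.553 0.104] 19.9167
False [ 0.083 -0.129] [1.153 0.615 0.755] 21.9333
False [ 0.083 -0.166] [0.702 0.63  0.233] 22.525
False [-0.043 -0.045] [ 0.174 -0.333  0.522] 27.1333
False [-0.072 -0.129] [0.125 0.663 0.713] 28.4083
False [-0.072 -0.166] [-0.311 -0.045 -0.855] 29.0
30.3333
```

View pics/v5.png

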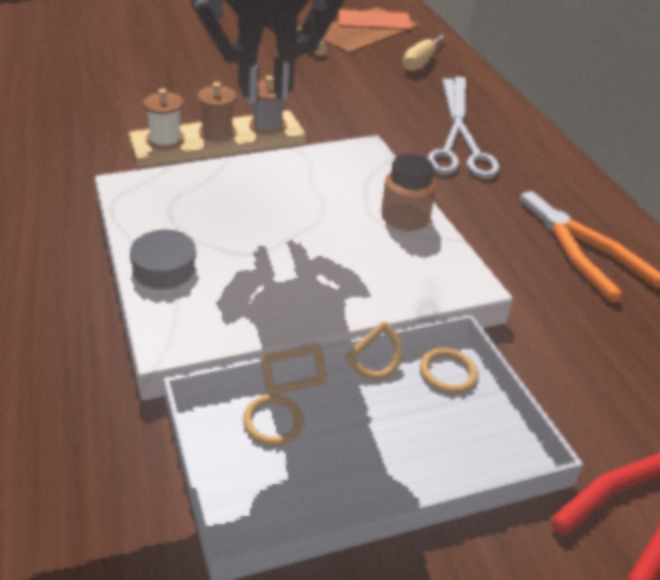

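All four fittings are in the tray: loop (295,368), dee (376,350), rings (272,418) and (448,370). However, the jar has shifted from about (401,187) to (410,192), so the knuckles must have brushed it. I'll measure the shift with the arm out of the way.

```bash
python3 - <<'E'
from h import *
np.set_printoptions(precision=4,suppress=True)
robot.line_to([*W(-.12,.25),.2],velocity=.35)
print(robot.current_time_s())
for cam in("top","side"):
    snap(cam,cam+"5")
    A=cv2.imread(f'pics/{cam}0.png');B=cv2.imread(f'pics/{cam}5.png')
    for n,z in(("jar",.09),("tin",.052),("tray",.024)):
        ds=recognise(n,cam)
        w=[int(v) for v in proj(cam,[*dict(jar=OBJ['jar'],tin=OBJ['tin'],tray=W(0,-.217+ .0))[n],.06 if n=="jar" else z])]
        h=(18,18) if n!="tray" else (35,70)
        # template from the first picture, subpixel by upsampling
        f=4; up=lambda I:cv2.resize(I,None,fx=f,fy=f,interpolation=cv2.INTER_CUBIC)
        if n!="tray":
            T=up(A[w[1]-h[1]:w[1]+h[1],w[0]-h[0]:w[0]+h[0]]);R=up(B[w[1]-h[1]-12:w[1]+h[1]+12,w[0]-h[0]-12:w[0]+h[0]+12])
            m=cv2.matchTemplate(R,T,cv2.TM_CCOEFF_NORMED);_,s,_,l=cv2.minMaxLoc(m)
            d=np.array(l)/f-12
            print(cam,n,"shift px",d,round(s,3),"slab m",S(ray(cam,w[0]+d[0],w[1]+d[1],.06))-S(ray(cam,w[0],w[1],.06)))
        print("  rect",[(round(q["p"],2),np.round(q["rect"],1)) for q in ds[:1]])
a=cv2.imread('pics/top5.png')[90:310,220:560];cv2.imwrite('pics/v6.png',cv2.resize(a,None,fx=2.35,fy=2.35,interpolation=cv2.INTER_CUBIC))
E
```

```text
31.1833
top jar shift px [ 5.25 -2.  ] 0.915 slab m [ 0.0029 -0.0098]
  rect [(0.97, array([366.8, 133. ,  27.6,  31.4]))]
top tin shift px [-0.25  0.5 ] 0.693 slab m [-0.0008  0.0005]
  rect [(0.89, array([388.9, 265.2,  35.8,  32.5]))]
  rect [(0.93, array([485.1, 197.9,  96.3, 141.4]))]
side jar shift px [3.75 3.25] 0.961 slab m [ 0.0022 -0.0117]
  rect [(0.57, array([403.8, 206.8,  27.9,  36.3]))]
side tin shift px [-0.75  0.  ] 0.641 slab m [-0.0012  0.0003]
  rect [(0.8, array([281.2, 239.3,  33.8,  30.8]))]
  rect [(0.8, array([386.9, 331.4, 213.5, 137.3]))]
```

View pics/v6.png

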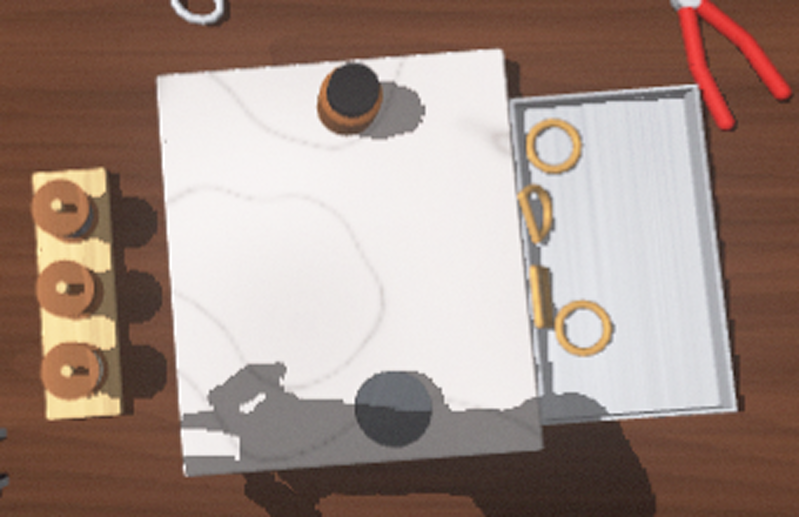

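Both cameras agree: the jar slid about 2.5 mm in slab x and −10.5 mm in slab y. The tin and tray have not moved. I'll nudge the jar back with the two-finger fork, contacting low, then re-measure.

```bash
cat >> h.py <<'E'
def jarshift():
    out=[]
    for cam in("top","side"):
        A=cv2.imread(f'pics/{cam}0.png');B=cv2.cvtColor(vision.grab_frame(cam),cv2.COLOR_RGB2BGR);cv2.imwrite(f'pics/{cam}_last.png',B)
        w=[int(v) for v in proj(cam,[*OBJ['jar'],.06])];h=18;f=4
        up=lambda I:cv2.resize(I,None,fx=f,fy=f,interpolation=cv2.INTER_CUBIC)
        T=up(A[w[1]-h:w[1]+h,w[0]-h:w[0]+h]);R=up(B[w[1]-h-12:w[1]+h+12,w[0]-h-12:w[0]+h+12])
        _,s,_,l=cv2.minMaxLoc(cv2.matchTemplate(R,T,cv2.TM_CCOEFF_NORMED));d=np.array(l)/f-12
        e=S(ray(cam,w[0]+d[0],w[1]+d[1],.06))-S(ray(cam,*w,.06));out.append(e);print(cam,round(s,3),(e*1e3).round(1),"mm")
    return out
def jarpush(a,b):
    p=robot.current_tool_pos();robot.line_to([p[0],p[1],.16],velocity=.3)
    robot.line_to([*W(a[0],-.07),.16],velocity=.35)
    robot.line_to([*W(a[0],-.07),.052],velocity=.15)
    robot.line_to([*W(*a),.052],velocity=.05)
    r=robot.line_to([*W(*b),.052],velocity=.03,f_stop=6)
    print(r,robot.current_contact_force(),robot.current_time_s())
    robot.line_to([*W(b[0],-.07),.052],velocity=.1)
    robot.line_to([*W(b[0],-.07),.16],velocity=.3)
    robot.line_to([*W(-.12,.25),.2],velocity=.4)
E
python3 - <<'E'
from h import *
np.set_printoptions(precision=3,suppress=True)
jarpush((.1205,-.053),(.118,-.040));jarshift();print(robot.current_time_s())
E
```

```text
False [ 0.993 -0.755  0.206] 35.1083
top 0.945 [ 2.3 -6.1] mm
side 0.966 [ 1.7 -7.3] mm
37.3167
```

```bash
python3 - <<'E'
from h import *
np.set_printoptions(precision=3,suppress=True)
jarpush((.1195,-.042),(.1155,-.0335));jarshift();print(robot.current_time_s())
a=cv2.imread('pics/side_last.png')[255:405,270:470];b=cv2.imread('pics/top_last.png')[115:265,400:560]
cv2.imwrite('pics/v7.png',cv2.resize(np.hstack([a,b]),None,fx=2.2,fy=2.2,interpolation=cv2.INTER_CUBIC))
E
```

```text
False [ 0.758 -1.058 -0.712] 40.925
top 0.983 [1.  0.4] mm
side 0.994 [ 0.9 -0.2] mm
43.2Traceback (most recent call last):
  File "<stdin>", line 5, in <module>
    return _nx.concatenate(arrs, 1, dtype=dtype, casting=casting)
           ~~~~~~~~~~~~~~~^^^^^^^^^^^^^^^^^^^^^^^^^^^^^^^^^^^^^^^
ValueError: all the input array dimensions except for the concatenation axis must match exactly, but along dimension 0, the array at index 0 has size 145 and the array at index 1 has size 150
```

Jar is back to within about 1 mm. Next is a close look at the tray.

```bash
python3 - <<'E'
import cv2,numpy as np
a=cv2.imread('pics/side_last.png')[250:370,290:470];b=cv2.imread('pics/top_last.png')[120:240,420:500]
cv2.imwrite('pics/v7.png',cv2.resize(np.hstack([a,b]),None,fx=3,fy=3,interpolation=cv2.INTER_CUBIC))
E
```

```text
(no output)
```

View pics/v7.png

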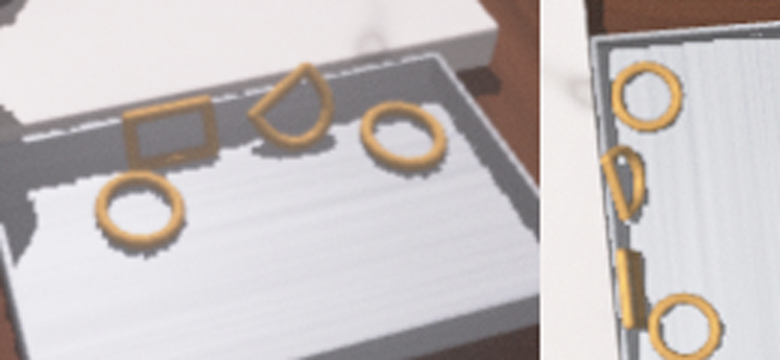

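Both rings lie flat. The loop leans steeply but is wholly inside the tray, while the dee's upper corner (305,68) still overhangs the rim and may be resting on the slab. The fork straddled that corner earlier, so I'll give it one gentle pass with a single fingertip.

```bash
python3 - <<'E'
from h import *
np.set_printoptions(precision=4,suppress=True)
for z in(.024,.03,.036): print(z,S(ray("side",391.7,272.7,z)),S(ray("top",441.7,171.7,z)))
x=S(ray("top",441.7,171.7,.03))[0]-.017
robot.line_to([*W(x,.0),.16],velocity=.4)
robot.line_to([*W(x,-.10),Z],velocity=.25)
r=robot.line_to([*W(x,-.178),Z],velocity=.07,f_stop=6)
print(x,r,S(robot.current_tool_pos()),robot.current_contact_force(),robot.current_time_s())
p=robot.current_tool_pos();robot.line_to([p[0],p[1],.11],velocity=.25)
robot.line_to([*W(-.12,.25),.2],velocity=.45)
jarshift();print(robot.current_time_s())
a=cv2.imread('pics/side_last.png')[250:370,290:470];b=cv2.imread('pics/top_last.png')[120:240,420:500]
cv2.imwrite('pics/v8.png',cv2.resize(np.hstack([a,b]),None,fx=3,fy=3,interpolation=cv2.INTER_CUBIC))
E
```

```text
0.024 [ 0.0455 -0.1361] [ 0.0439 -0.1442]
0.03 [ 0.0424 -0.1415] [ 0.043  -0.1425]
0.036 [ 0.0393 -0.1469] [ 0.0422 -0.1408]
0.026034491153776124 False [ 0.0263 -0.177 ] [ 0.6703  0.277  -0.0202] 46.1
top 0.983 [1.  0.4] mm
side 0.994 [ 0.9 -0.2] mm
47.775
```

View pics/v8.png

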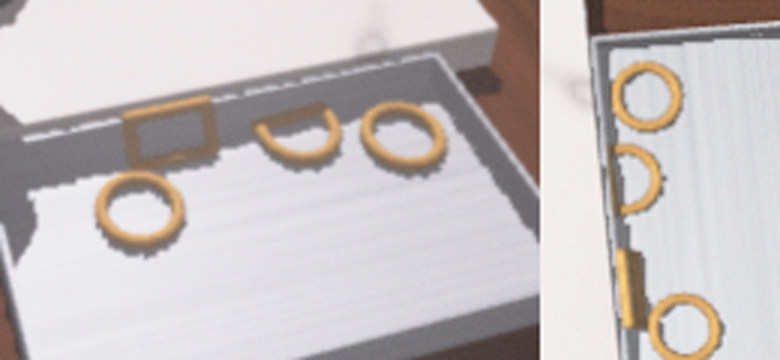

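The dee now lies inside the tray. The loop leans on the inner wall within the tray, both rings lie flat, and the jar is within about 1 mm of its start. I'm handing in.

```bash
python3 -c "
from h import *
workorder.close_job();print(robot.current_time_s())"
```

```text
the job is handed in; nothing more can be done
the job is handed in; nothing more can be done
```

All four brass fittings are in the tray and the job was handed in just after 47.8 s, under the 61 s limit. However, I bumped the jar along the way and had to put it back.

- **Fittings:** I swept them over the edge with gentle fingertip pushes. Force readings at the end of each push were about 1 N or less, and no push reached its stop limit. In the last pictures the two rings lie flat and the dee lies low, just inside the near wall. The loop is inside the tray but stands steeply against the near wall instead of lying flat.
- **Jar:** While I was sweeping one ring, the gripper's knuckles pushed the jar about 11 mm. I nudged it back. Both cameras now put it about 1 mm from where it started.
- **Tin and tray:** Neither had moved when I measured after the four sweeps. The tin's picture match was weaker (about 0.65) because the arm's shadow fell on it. I didn't measure either again after nudging the jar and giving the dee a final push.

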